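# Top up the blue board marker and snap its cap on

## Task

Top up the blue jumbo board marker: take it from the desk stand by its barrel, push it nib down onto the sprung valve of the refill station as far as it goes and keep it down there for a full second so that ink can flow. Then push it into the blue cap parked on the station: go on pressing firmly after the click until the barrel sits hard on the cap's rim. Lift the capped marker well clear of the station and finish still holding it upright in the air by its barrel; leave the green marker, the green cap and everything else on the worktop where they are.

Things in the scene. Friction and masses are not known exactly. Their poses are not given: they have to be found in the camera images.
- marker_blue: uncapped jumbo board marker with blue ring and blue tail, hanging upright, nib down, in one well of the stand. 134.5 mm long, about 45 g. Origin at the nib's end, z up to its tail. Barrel: white cylinder of diameter 28 mm, from 40 mm (shoulder) to the tail; it shows above the well from 60 mm on; a grasp about 105 mm from the nib serves the whole job
- marker_green: the same marker with a green ring and green tail, in the stand's other well, 100 mm from the blue one; leave it alone. Origin at the end of its nib
- cap_blue: blue snap cap standing mouth up in one of the station's two parking sockets (22 mm deep, about 2 mm play all round). Height 48, outer diameter 30, bore 24 mm, about 40 g. Origin under its closed end, 10 mm above the worktop; z up to its mouth. Fully home, the marker's shoulder lies on the cap's rim, its nib 8 mm above the cap's origin
- cap_green: the same cap in green, in the other parking socket; leave it alone. Origin under its closed end
- station: refill station, fixed: black base 105 x 176 x 10 mm (x, y, z), a grey filling tower in the middle, a blue ink tank 34 x 112 mm along its +x side (52 mm high, its filler cap 62 mm), two grey cap sockets at (-12, 58) and (-12, -58) mm. Origin under the middle of the base, on the worktop, below the tower's axis; z up
- fill_mouth (a point): centre of the filling tower's mouth, 52 mm above the worktop: a round bore of 34 mm in a rim of outer diameter 41 mm. Inside, 12 mm below the mouth, is the top of the valve, a sprung white ring of bore 16 mm; the nib passes through it and the cone above the nib seats in it, the nib's end then about 28 mm below the mouth (24 mm above the worktop)
- valve (a joint): travel of the sprung valve ring, m: 0 released, 0.010 fully down against its stop (the marker's nib end about 38 mm below fill_mouth, its shoulder 2 mm above the tower's rim). Spring force 3 N at the start, 8 N at the stop, then it rises hard; it springs back by itself
- stand: light wooden desk stand, fixed: base 100 x 150 x 10 mm (x, y, z), wells at (0, 50) and (0, -50) mm of outer diameter 38 mm, rims 72 mm above the worktop, a blue board eraser between them (top 36 mm up). A marker hangs in a well by its shoulder with about 1 mm of play, its nib's end 12 mm above the worktop. Origin under the middle of the base, on the worktop
- creamer: beige and green canister, diameter 71, height 143 mm, a bystander at the back; origin under its middle
- tape: roll of tape lying flat, diameter 104, height 25 mm, a bystander at the back; origin under its middle
- marker_blue_shoulder (a point): middle of the blue marker's flat shoulder, 40 mm above its nib's end, where the barrel begins. Below it the nose: nib diameter 7 mm (0 to 9 mm from the end), cone from 11 to 17.6 mm diameter (9 to 18 mm), snap bead of diameter 22 mm (20 to 28 mm, crest at 25), groove, spigot of diameter 22.4 mm (34 to 40 mm)
- cap_blue_rim (a point): centre of the blue cap's mouth, 48 mm above its origin. Inside, sprung lugs snap behind the marker's bead: as the marker is pushed in they are met with its nib about 17 mm above the cap's origin, the force climbs to 8 to 15 N at 12 mm, drops to nothing at the click, and rises hard when home (8 mm). The cap then stays on when lifted (pull-off over 5 N)
There are look-alikes about, which are no part of the job. What is shaped like the marker_blue but brown or pink is not meant.

How it is judged:
By the outcome, as a careful person would: the job done as asked, in the order asked, and still so for the second after the job is handed in, while the arm keeps its last pose, push and grip.
It also fails if it takes over 54 s, if anything falls off the work surface, if the arm or the gripper's body presses on something with over 40 N, if the wrist force passes 120 N, or if a joint passes its speed limit or range.

## Robot

A 6-joint arm with a two-finger parallel gripper is mounted at the origin on a cart in front of the work surface, level with it; the furniture and walls round the work are solid. World frame = base frame: x ahead of the robot, y to its left, z up, the work surface at z = 0. Lengths are in m, angles in rad, forces in N, time in s.
With the tool pointing down it reaches from about 0.25 to 0.775 m from the base axis. Payload 4 kg.
Tool frame: the origin (TCP) lies midway between the tips of the shut fingers; the grasp point (between the pads) lies 19 mm behind it (robot.tcp_to_grasp is the distance from the TCP to the grasp point, in m); z points along the fingers, y is the line along which they close (so a half turn about z gives the same grasp; the last joint's range is limited). The gripper opens to 94 mm and grips with 3 to 60 N. Pads are 16 mm wide; open, the fingers measure 119 mm over their backs; the gripper's body (75 mm by 177 mm) begins 78 mm behind the grasp point.
Start: joints at [1.001, 0.087, 1.371, -0, 1.684, -0.103], TCP at [0.248, 0.491, 0.206] pointing down, gripper open.
Joint ranges: [-3.1, 3.1], [-0.76, 2.03], [0.27, 2.55], [-1.08, 4.22], [0.17, 2.65], [-2.57, 2.57]. Speed limits (rad/s): [2.79, 2.79, 3.14, 3.14, 3.14, 3.14].

## Interface

Orientations are given as [roll, pitch, yaw] about the fixed x, y, z axes, in that order (R = Rz(yaw) Ry(pitch) Rx(roll)).
In Python, from bench import robot, viewer gives the robot as it stands. The module is installed in compiled form; this text tells all that it offers.
- The arm moves only by the shell command python3 -m handwheel 'ROWS' [OPENING]. ROWS is JSON, a list of rows, each a list of 6 numbers: the shift along the tool's x, y, z in units of 0.2 m (1.0 is 0.2 m), then the turn, a rotation vector about the tool's x, y, z in units of 30 degrees (1.0 is 30 degrees). In form: [[x, y, z, wx, wy, wz], ...]. A call has 1 to 10 rows; each row is the pose to reach, as a shift and turn from the pose commanded when the call began, along the tool's axes at that moment; what a row does not reach only later rows make up. A row lasts 1/12 s, in which the tool goes at most 41.7 mm and 7.16 degrees, less where a joint would pass 70% of its speed; a pose out of reach is approached as far as the arm can. A call with a number of a shift or a turn outside -1 to 1 is refused whole. A call with a gripper value outside its range is refused whole. OPENING is the gripper's target within -1 to 1 (shut at 1, half-way at 0, fully open at -1), set as the call begins (- or left out, the last holds). The fingers move at their own pace and stop on an object; the grip force is fixed at half the most. Time passes only in rows, so rows that repeat a pose let the fingers close. It gives the time, the measured TCP pose, the force, the opening and the grip force at its end, in the units of the state.
- robot.get_obs(): the state, without advancing time (a new reading comes with each control period).
- viewer.snapshot(name): name is "scene" or "top"; returns the picture (420x560x3 uint8, red, green, blue); there is no depth.
- viewer.calibration(name): a dict with "fx", "fy", "cx", "cy" (pixels), "R" (3x3) and "t" (3): a world point X has camera coordinates R X + t. Camera axes: x right, y down, z forward; pixel columns grow to the right and rows downward; lengths in m; the calibration is good to about 2 mm. A picture is of the moment at which its call begins. calibration takes no time and is no camera call.
- robot.close_job(): hands the job in; it is judged then, once.
The state is a dict: "time": time; "joint_positions": joint angles; "qvel": joint speeds; "joint_torque": joint torques, N m; "tool_pos": TCP position; "ee_rot": TCP orientation; "wrist_force": force on the tool from outside, world axes, zero at the start; "wrist_torque": the same for the moment, N m; "width": finger opening in m; "finger_force": force on a finger pad.
Only numpy, scipy, OpenCV 4.12 (cv2) and the standard library are available. Lean on these libraries where they do the work, as an engineer would, in place of code of your own. Each camera call takes 0.05 s, during which the arm holds its last target. There are 200 camera calls.

## Working session

There is one attempt and no reset: what is moved stays moved. The work goes in short steps, Python scripts to look and compute and a shell command to move; the robot and the scene stay as the last step left them, time stands still between calls to the robot, and variables do not carry over. Pictures are saved under pics/ and viewed, at most 10 in all, crops included, and the job is handed in when it is done.

```bash
mkdir -p pics; python3 - <<'E'
from bench import robot, viewer
import cv2
for n in("scene","top"):
    cv2.imwrite(f"pics/{n}0.png",viewer.snapshot(n)[:,:,::-1]); print(n,viewer.calibration(n))
print(robot.get_obs(), robot.tcp_to_grasp)
E
```

```text
scene {'fx': 392.3535982739143, 'fy': 392.3535982739143, 'cx': 283.5394728959029, 'cy': 206.23712952628617, 'R': array([[-0.67303195, -0.73951976, -0.01176951],
       [-0.55816994,  0.51829854, -0.64792974],
       [ 0.48525696, -0.42950803, -0.76160917]]), 't': array([0.28153604, 0.43537684, 0.57577268])}
top {'fx': 539.7602874872356, 'fy': 539.7602874872356, 'cx': 275.4491544281502, 'cy': 213.90437238100438, 'R': array([[-0.01948399, -0.99976767, -0.00921863],
       [-0.99901131,  0.01983611, -0.03978601],
       [ 0.03995963,  0.00843433, -0.9991657 ]]), 't': array([-0.10735956,  0.53605891,  1.00410932])}
{'time': 0.1, 'joint_positions': array([ 1.00088409e+00,  8.78877508e-02,  1.37208679e+00, -3.93600436e-05,
        1.68356333e+00, -1.03107477e-01]), 'qvel': array([-0.00205329, -0.00277259, -0.00358319, -0.00169211,  0.00118068,
       -0.00114383]), 'joint_torque': array([ 2.50818870e-03, -3.41244221e+01, -3.03303266e+01,  7.20758317e-02,
        3.02769360e-02, -1.06172772e-04]), 'tool_pos': array([0.24727959, 0.49074028, 0.20442585]), 'ee_rot': array([-3.13965375e+00, -1.61299822e-04,  2.67478335e+00]), 'wrist_force': array([-0.28925335, -0.36653993, -0.01482867]), 'wrist_torque': array([ 0.04078388,  0.01412492, -0.04485174]), 'finger_force': 0.0, 'width': 0.0941157724546089} 0.0188
```

View pics/scene0.png

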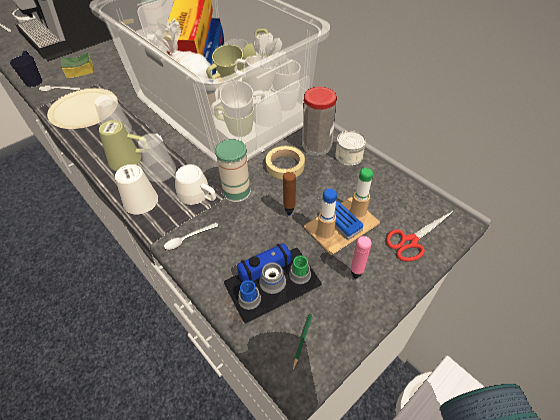

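View pics/top0.png

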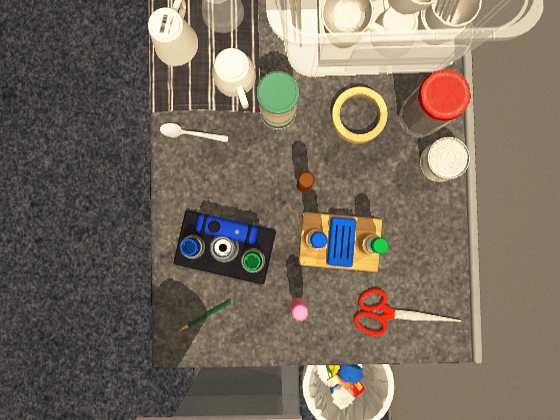

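Scene: blue marker at (329,200), station around (272,275). Top: blue marker tail at (317,240), blue cap (190,247), tower mouth (223,247). I'll zoom in on both.

```bash
python3 - <<'E'
import cv2
a=cv2.imread("pics/top0.png")[200:290,165:390]; cv2.imwrite("pics/top0c.png",cv2.resize(a,None,fx=3.5,fy=3.5,interpolation=cv2.INTER_CUBIC))
a=cv2.imread("pics/scene0.png")[180:325,220:390]; cv2.imwrite("pics/scene0c.png",cv2.resize(a,None,fx=4,fy=4,interpolation=cv2.INTER_CUBIC))
E
```

```text
(no output)
```

View pics/top0c.png

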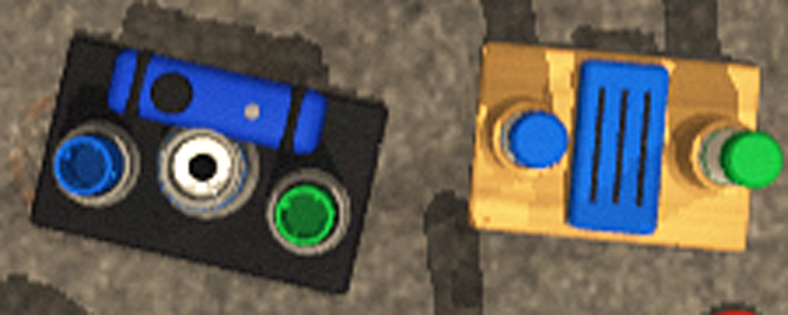

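View pics/scene0c.png

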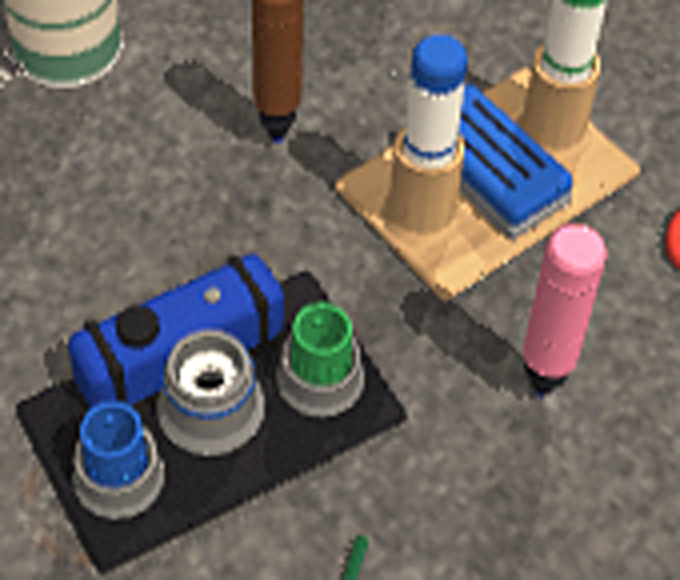

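```bash
cat > fit.py <<'E'
import numpy as np
from bench import viewer
from scipy.optimize import least_squares
C={n:viewer.calibration(n) for n in("top","scene")}
def proj(n,X):
    c=C[n]; p=np.asarray(X)@c["R"].T+c["t"]; return np.c_[c["fx"]*p[:,0]/p[:,2]+c["cx"],c["fy"]*p[:,1]/p[:,2]+c["cy"]]
def crop(n,uv):
    uv=np.array(uv,float); return (uv+.5)/3.5-.5+[165,200] if n=="top" else (uv+.5)/4-.5+[220,180]
def place(p,L):
    L=np.array(L,float)/1000; c,s=np.cos(p[2]),np.sin(p[2])
    return np.c_[p[0]+c*L[:,0]-s*L[:,1],p[1]+s*L[:,0]+c*L[:,1],L[:,2]]
def fit(obs,L,p0):
    r=lambda p:np.concatenate([(proj(n,place(p,L))-crop(n,obs[n])).ravel() for n in obs])
    s=least_squares(r,p0,loss="soft_l1"); return s.x,r(s.x).reshape(-1,2)
E
python3 - <<'E'
from fit import *
np.set_printoptions(precision=4,suppress=True)
# order: corners +x+y,+x-y,-x-y,-x+y
Ls=[[52.5,88,10],[52.5,-88,10],[-52.5,-88,10],[-52.5,88,10],[0,0,52],[-12,58,58],[-12,-58,58]]
O=dict(top=[(75,38),(386,105),(347,293),(32,222),(205,167),(88,165),(305,213)],
 scene=[(20,408),(308,272),(405,415),(103,570),(210,368),(112,430),(323,332)])
# scene: blue cap(+y) left; +x+y = left?
Lt=[[50,75,10],[50,-75,10],[-50,-75,10],[-50,75,10],[0,50,146.5]]
T=dict(top=[(485,43),(760,66),(745,249),(470,226),(538,139)],scene=[(338,186),(525,68),(640,168),(448,298),(440,55)])
for nm,L,o in(("station",Ls,O),("stand",Lt,T)):
    for k in(["top"],["scene"],["top","scene"]):
        x,r=fit({n:o[n] for n in k},L,[.45,-.1,-.2]); print(nm,k,x,np.abs(r).max()); 
    print(r); print(place(x,L)[4:])
E
```

```text
station ['top'] [ 0.4744 -0.022  -0.2373] 1.887486380075302
station ['scene'] [ 0.4717 -0.0187 -0.2347] 1.8872354239371134
station ['top', 'scene'] [ 0.4735 -0.0205 -0.2338] 2.2424760628656486
[[-1.4394 -0.7002]
 [ 1.034   0.0306]
 [ 0.2403  1.2013]
 [-1.4037  1.3706]
 [-1.4521  0.1974]
 [-1.4653  0.4974]
 [-0.1499  0.6377]
 [-1.4133 -1.6772]
 [ 0.3298 -2.2425]
 [ 1.8645 -1.0782]
 [-0.432   0.1497]
 [-0.0369 -1.197 ]
 [ 0.3162 -0.6044]
 [ 0.187  -1.593 ]]
[[ 0.4735 -0.0205  0.052 ]
 [ 0.4753  0.0387  0.058 ]
 [ 0.4484 -0.0741  0.058 ]]
stand ['top'] [ 0.4802 -0.2381 -0.1047] 0.901494234942902
stand ['scene'] [ 0.4782 -0.2354 -0.0949] 1.532279869783224
stand ['top', 'scene'] [ 0.4797 -0.2374 -0.1018] 1.5296592529999486
[[-1.2107 -0.2402]
 [-0.0264 -0.276 ]
 [ 0.2699  0.7594]
 [-1.2141  0.6714]
 [-0.0982  0.5899]
 [-1.3742 -1.5297]
 [ 0.1587 -1.3223]
 [ 1.1078 -0.5988]
 [-0.1863 -0.2689]
 [ 0.3547 -0.904 ]]
[[ 0.4847 -0.1876  0.1465]]
```

```bash
python3 -m handwheel '[[-0.2,-0.2,0,0,0,0],[-0.4,-0.4,0,0,0,0],[-0.55,-0.55,0,0,0,0],[-0.7,-0.7,0,0,0,0],[-0.86,-0.83,0,0,0,0],[-0.86,-0.83,0,0,0,0],[-0.86,-0.83,0,0,0,0],[-0.86,-0.83,0,0,0,0]]' -1
python3 -m handwheel '[[-0.2,-0.2,0,0,0,0],[-0.4,-0.4,0,0,0,0],[-0.55,-0.55,0,0,0,0],[-0.7,-0.7,0,0,0,0],[-0.86,-0.83,0,0,0,0],[-0.86,-0.83,0,0,0,0],[-0.86,-0.83,0,0,0,0],[-0.86,-0.83,0,0,0,0]]'
python3 -m handwheel '[[-0.2,-0.2,0,0,0,0],[-0.4,-0.4,0,0,0,0],[-0.55,-0.55,0,0,0,0],[-0.7,-0.7,0,0,0,0],[-0.86,-0.83,0,0,0,0],[-0.86,-0.83,0,0,0,0],[-0.86,-0.83,0,0,0,0],[-0.86,-0.83,0,0,0,0]]'
```

```text
time: 0.77
tool_pos: [0.3267, 0.2645, 0.2053]
ee_rot: [3.141, -0.0, 2.671]
wrist_force: [-0.5, -0.1, 0.5]
width: 0.0939
finger_force: 0.0
time: 1.43
tool_pos: [0.4056, 0.0401, 0.205]
ee_rot: [3.141, -0.002, 2.673]
wrist_force: [-0.3, 0.6, 0.9]
width: 0.094
finger_force: 0.0
time: 2.1
tool_pos: [0.485, -0.1843, 0.2045]
ee_rot: [3.14, -0.002, 2.676]
wrist_force: [0.2, 0.4, 0.4]
width: 0.0939
finger_force: 0.0
```

```bash
python3 -m handwheel '[[-0.007,-0.015,0.1,0,0,0],[-0.007,-0.015,0.2,0,0,0],[-0.007,-0.015,0.3,0,0,0],[-0.007,-0.015,0.4,0,0,0],[-0.007,-0.015,0.48,0,0,0],[-0.007,-0.015,0.53,0,0,0],[-0.007,-0.015,0.53,0,0,0],[-0.007,-0.015,0.53,0,0,0]]'
python3 - <<'E'
from bench import viewer
import cv2
a=viewer.snapshot("scene")[:,:,::-1]; cv2.imwrite("pics/s1.png",a); cv2.imwrite("pics/s1c.png",cv2.resize(a[120:300,240:400],None,fx=3.3,fy=3.3,interpolation=cv2.INTER_CUBIC))
E
```

```text
time: 2.77
tool_pos: [0.4843, -0.1873, 0.0997]
ee_rot: [3.141, -0.0, 2.677]
wrist_force: [-0.1, 0.1, 0.3]
width: 0.0943
finger_force: 0.0
```

View pics/s1c.png

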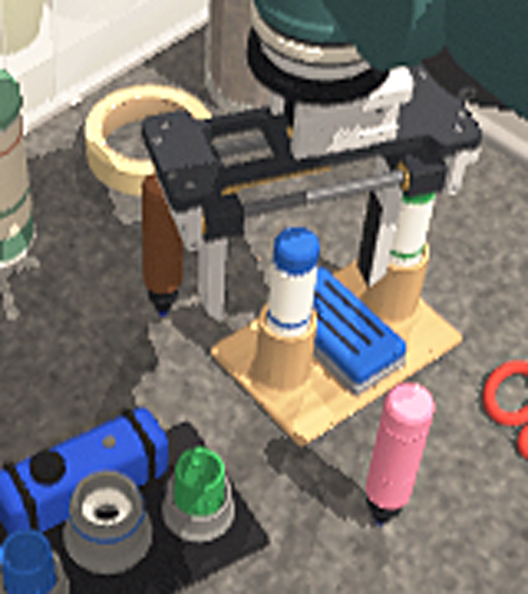

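The crop shows fingertips at (212,310) and (375,280), their midpoint (293,295) lies on the blue barrel. I'll grip.

```bash
python3 -m handwheel '[[0,0,0,0,0,0],[0,0,0,0,0,0],[0,0,0,0,0,0],[0,0,0,0,0,0],[0,0,0,0,0,0],[0,0,0,0,0,0],[0,0,0,0,0,0],[0,0,0,0,0,0],[0,0,0,0,0,0],[0,0,0,0,0,0]]' 1
python3 -m handwheel '[[0,0,0,0,0,0],[0,0,0,0,0,0]]'
```

```text
time: 3.65
tool_pos: [0.4841, -0.1891, 0.0994]
ee_rot: [3.142, -0.0, 2.675]
wrist_force: [0.3, 0.8, -0.1]
width: 0.0308
finger_force: 0.0
time: 3.82
tool_pos: [0.4841, -0.189, 0.0994]
ee_rot: [3.141, -0.0, 2.675]
wrist_force: [-1.2, 0.6, -0.4]
width: 0.0275
finger_force: 30.0
```

```bash
python3 -m handwheel '[[0,0,-0.05,0,0,0],[0,0,-0.12,0,0,0],[0,0,-0.2,0,0,0],[0,0,-0.3,0,0,0],[0,0,-0.4,0,0,0],[0,0,-0.5,0,0,0],[0,0,-0.5,0,0,0]]'
python3 -m handwheel '[[0.06,0.1,0,0,0,0],[0.12,0.2,0,0,0,0],[0.18,0.3,0,0,0,0],[0.24,0.4,0,0,0,0],[0.3,0.5,0,0,0,0],[0.36,0.6,0,0,0,0],[0.4,0.7,0,0,0,0],[0.427,0.728,0,0,0,0],[0.427,0.728,0,0,0,0],[0.427,0.728,0,0,0,0]]'
python3 -m handwheel '[[0,0,0.1,0,0,0],[0,0,0.14,0,0,0],[0,0,0.14,0,0,0],[0,0,0.14,0,0,0]]'
python3 - <<'E'
from bench import viewer
import cv2
a=viewer.snapshot("scene")[:,:,::-1]; cv2.imwrite("pics/s2.png",a); cv2.imwrite("pics/s2c.png",cv2.resize(a[180:330,210:340],None,fx=4,fy=4,interpolation=cv2.INTER_CUBIC))
E
```

```text
time: 4.4
tool_pos: [0.4861, -0.1902, 0.2052]
ee_rot: [-3.141, 0.009, 2.675]
wrist_force: [0.2, -0.2, -0.0]
width: 0.0275
finger_force: 30.0
time: 5.23
tool_pos: [0.4731, -0.021, 0.199]
ee_rot: [-3.141, -0.0, 2.675]
wrist_force: [0.6, -0.4, 0.6]
width: 0.0277
finger_force: 30.0
time: 5.57
tool_pos: [0.4728, -0.0214, 0.1707]
ee_rot: [-3.141, -0.002, 2.673]
wrist_force: [0.4, -0.6, 0.0]
width: 0.0275
finger_force: 30.0
```

View pics/s2c.png

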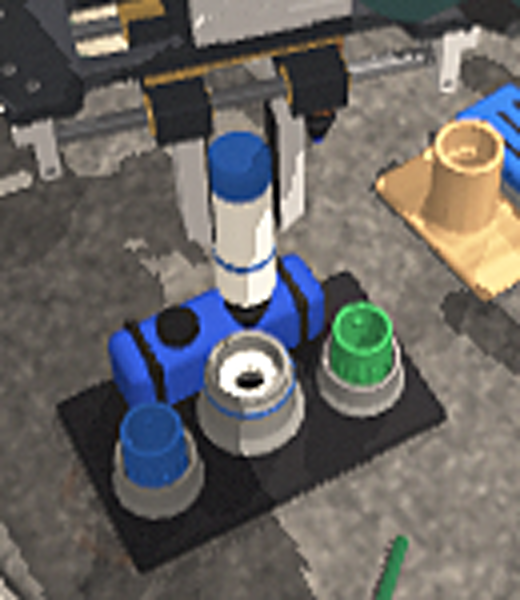

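The crop shows the marker hanging upright over the tower: tail centre (240,155), shoulder about (245,300), mouth (250,372). Next, a comparison with projected points.

```bash
python3 - <<'E'
from fit import *
import cv2
np.set_printoptions(precision=1,suppress=True)
f=lambda X:(proj("scene",X)-[210,180]+.5)*4-.5
t=np.array([.4728,-.0214,.1707])
d=lambda h:t+[0,0,h-.0874]
print("tail,shoulder,nib",f([d(.1345),d(.12),d(.04),d(0)]))
print("mouth,cap rim",f([[.4735,-.0205,.052],[.4753,.0387,.058]]), "tcp", f([t]))
p=f([d(.04),d(.04)+[.001,0,0],d(.04)+[0,.001,0],d(.04)+[0,0,.001]]);print(p[1:]-p[0])
a=cv2.imread("pics/s2.png")
for n,lo,hi in(("row",290,345),):
    pass
# edges of barrel at crop rows; white mask
hsv=cv2.cvtColor(a,cv2.COLOR_BGR2HSV)
for v in range(225,270,3):
    print(v,"".join("%4d"%x for x in hsv[v,258:288,2]))
E
```

```text
tail,shoulder,nib [[239.  153.1]
 [240.4 174.6]
 [247.1 281.8]
 [250.  328.8]]
mouth,cap rim [[249.9 363.2]
 [153.2 427.6]] tcp [[243.2 220.6]]
[[-1.4 -1.3]
 [-1.6  1.2]
 [-0.1 -1.2]]
225  163 163 171 187  58 128 127 132 133 134 136 136 135 132 134 127 123 124 120 136  19  12 182 167 156 230 228 236 129 135
228  164 166 169 179  53 159 130 123 124 128 129 128 129 129 128 126 125 127 186 216  30  11 172 158 233 226 225 238 117 125
231  165 164 167 171  86 149 203 211 213 227 185 187 186 227 218 213 204 198 197 201  59   8 226 230 223 222 226 242  93 104
234  166 163 163 170 129  92 204 200 198 201 203 204 205 204 203 201 196 219 255 255 108   9 156 236 230 225 172 120 115 133
237  166 165 165 166 172  44 205 202 199 201 204 204 205 203 202 196 255 253 252 255 154 105 182 175 123 131 133 132 125 144
240   93 133 168 165 170  93 199 202 200 201 204 203 204 204 202 193 255 252 252 255 202 145 141 151 165 151 130 131 130 142
243   87  90  86 134 137 137 182 205 204 203 202 205 204 205 199 193 255 255 255 220 155 136 130 122 137 141 135 144 140 131
246  107 150 146 137 128 159 174 142 129 
[... 258 characters left out ...]
203 203 196 253 250 250 251 255 255 224 226 231 253  75  51  62 232 241 229
255  207 225 227 222 220 219 226 242  43 147 201 192 204 225 255 255 255 139  19 101 237 231 227 229 243 136  44  51  51 217
258   44 219 231 221 221 221 223 230 246 149  42  43  43  47  51  47  44  43 207 236 226 219 214 197 188 186 117  40  39 183
261   32  45 246 230 224 225 224 225 226 229 240 210 125  39  57  86 183 200 184 168 159 160 164 162 164 168 139  41  34 131
264   53 205 235 224 223 226 225 210 147 146 203 186 145 120 119 133 131 173 204 184 171 161 154 154 153 160 132  35  29 141
267  228 220 217 208 193 177 215 126 129 132 121 133 150 148 187 181 146 117  92  90  84 123 242 165  28  25  29  25  33  30
```

```bash
python3 - <<'E'
from fit import *
import cv2
a=cv2.imread("pics/s2.png")[180:330,210:340]; a=cv2.resize(a,None,fx=6,fy=6,interpolation=cv2.INTER_CUBIC)[280:,:600]
f=lambda X:(proj("scene",X)-[210,180]+.5)*6-.5-[0,280]
th=np.linspace(0,2*np.pi,60)
def circ(c,r,col):
    P=np.array(c)+np.c_[r*np.cos(th),r*np.sin(th),0*th]; cv2.polylines(a,[np.round(f(P)).astype(int)],True,col,1,cv2.LINE_AA)
t=np.array([.4728,-.0214,.1707-.0874])
circ(t+[0,0,.04],.014,(0,0,255)); circ(t+[0,0,.0725],.014,(0,0,255))
s=[.4717,-.0187,-.2347]
P=place(s,[[0,0,52],[-12,58,58],[-12,-58,58]]); print(P)
circ(P[0],.0205,(0,255,255)); circ(P[0],.017,(0,255,255)); circ(P[1],.015,(0,255,255)); circ(P[2],.015,(255,0,255)); circ(P[1],.012,(0,255,255))
cv2.imwrite("pics/ov.png",a)
E
```

```text
[[ 0.4717     -0.0187      0.052     ]
 [ 0.47351696  0.0405005   0.058     ]
 [ 0.44654102 -0.07231927  0.058     ]]
```

View pics/ov.png

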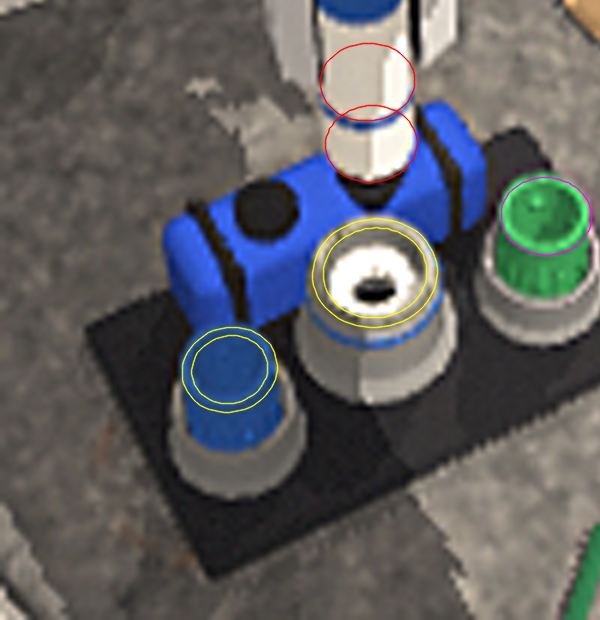

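```bash
python3 -m handwheel '[[0.011,0.01,0,0,0,0],[0.011,0.01,0.06,0,0,0],[0.011,0.01,0.12,0,0,0],[0.011,0.01,0.18,0,0,0],[0.011,0.01,0.23,0,0,0],[0.011,0.01,0.265,0,0,0],[0.011,0.01,0.265,0,0,0],[0.011,0.01,0.265,0,0,0]]'
python3 -m handwheel '[[0,0,0.02,0,0,0],[0,0,0.04,0,0,0],[0,0,0.05,0,0,0],[0,0,0.05,0,0,0],[0,0,0.05,0,0,0]]'
```

```text
time: 6.28
tool_pos: [0.4719, -0.0177, 0.1178]
ee_rot: [-3.141, -0.001, 2.675]
wrist_force: [0.2, 0.2, 0.2]
width: 0.0277
finger_force: 30.0
time: 6.7
tool_pos: [0.4728, -0.0187, 0.1093]
ee_rot: [-3.141, 0.002, 2.674]
wrist_force: [-1.2, -3.2, 3.7]
width: 0.0274
finger_force: 30.0
```

```bash
python3 -m handwheel '[[-0.003,-0.006,0.01,0,0,0],[-0.003,-0.006,0.02,0,0,0],[-0.003,-0.006,0.03,0,0,0],[-0.003,-0.006,0.03,0,0,0]]'
python3 -m handwheel '[[0,0,0.005,0,0,0],[0,0,0.01,0,0,0],[0,0,0.01,0,0,0]]'
```

```text
time: 7.03
tool_pos: [0.4729, -0.0193, 0.1029]
ee_rot: [3.141, 0.002, 2.675]
wrist_force: [-0.2, -2.0, 7.0]
width: 0.0275
finger_force: 30.0
time: 7.28
tool_pos: [0.4729, -0.0193, 0.1013]
ee_rot: [3.141, 0.002, 2.675]
wrist_force: [-0.2, -1.7, 6.6]
width: 0.0274
finger_force: 30.0
```

```bash
python3 -m handwheel '[[0,0,0.005,0,0,0],[0,0,0.01,0,0,0],[0,0,0.01,0,0,0]]'
python3 -m handwheel '[[0,0,0.005,0,0,0],[0,0,0.005,0,0,0]]'
```

```text
time: 7.53
tool_pos: [0.473, -0.0194, 0.0999]
ee_rot: [3.141, 0.002, 2.675]
wrist_force: [-1.2, -2.0, 8.4]
width: 0.0275
finger_force: 30.0
time: 7.7
tool_pos: [0.4731, -0.0194, 0.0997]
ee_rot: [3.141, 0.003, 2.675]
wrist_force: [-2.3, -1.6, 12.3]
width: 0.0276
finger_force: 30.0
```

```bash
python3 -m handwheel '[[0,0,0.007,0,0,0],[0,0,0.007,0,0,0],[0,0,0.007,0,0,0],[0,0,0.007,0,0,0],[0,0,0.007,0,0,0],[0,0,0.007,0,0,0],[0,0,0.007,0,0,0],[0,0,0.007,0,0,0],[0,0,0.007,0,0,0],[0,0,0.007,0,0,0]]'
python3 -m handwheel '[[0,0,0,0,0,0],[0,0,0,0,0,0],[0,0,0,0,0,0],[0,0,0,0,0,0],[0,0,0,0,0,0],[0,0,0,0,0,0],[0,0,0,0,0,0],[0,0,0,0,0,0],[0,0,0,0,0,0],[0,0,0,0,0,0]]'
```

```text
time: 8.53
tool_pos: [0.4733, -0.0195, 0.0994]
ee_rot: [3.141, 0.003, 2.675]
wrist_force: [-2.9, -1.6, 16.9]
width: 0.0279
finger_force: 30.0
time: 9.37
tool_pos: [0.4733, -0.0194, 0.0994]
ee_rot: [3.141, 0.003, 2.675]
wrist_force: [-3.8, -2.1, 16.1]
width: 0.0275
finger_force: 30.0
```

```bash
python3 -m handwheel '[[0,0,-0.05,0,0,0],[0,0,-0.15,0,0,0],[0,0,-0.25,0,0,0],[0,0,-0.35,0,0,0],[0,0,-0.4,0,0,0],[0,0,-0.4,0,0,0],[0,0,-0.4,0,0,0]]'
python3 -m handwheel '[[0.03,0.06,0,0,0,0],[0.06,0.12,0,0,0,0],[0.09,0.18,0,0,0,0],[0.11,0.22,0,0,0,0],[0.134,0.265,0,0,0,0],[0.134,0.265,0,0,0,0],[0.134,0.265,0.04,0,0,0],[0.134,0.265,0.04,0,0,0],[0.134,0.265,0.04,0,0,0]]'
python3 - <<'E'
from fit import *
from bench import viewer,robot
import cv2
im=viewer.snapshot("scene")[:,:,::-1]; cv2.imwrite("pics/s3.png",im)
t=robot.get_obs()["tool_pos"]; print(t)
o=[190,190]
a=cv2.resize(np.ascontiguousarray(im[190:290,190:290]),None,fx=6,fy=6,interpolation=cv2.INTER_CUBIC)
f=lambda X:(proj("scene",X)-o+.5)*6-.5
th=np.linspace(0,2*np.pi,60)
def circ(c,r,col):
    P=np.array(c)+np.c_[r*np.cos(th),r*np.sin(th),0*th]; cv2.polylines(a,[np.round(f(P)).astype(int)],True,col,1,cv2.LINE_AA)
n=t-[0,0,.0874]
for h,r in((.04,.014),(.1345,.014),(.004,.0035)): circ(n+[0,0,h],r,(0,0,255))
circ([.473,.040,.058],.015,(0,255,255)); circ([.473,.040,.058],.012,(0,255,255)); circ([.4722,-.0195,.052],.0205,(0,255,255))
cv2.imwrite("pics/ov2.png",a)
E
```

```text
time: 9.95
tool_pos: [0.472, -0.0187, 0.1752]
ee_rot: [3.141, -0.001, 2.675]
wrist_force: [-0.4, 0.3, -0.7]
width: 0.0276
finger_force: 30.0
time: 10.7
tool_pos: [0.4717, 0.0398, 0.167]
ee_rot: [-3.141, -0.002, 2.674]
wrist_force: [0.1, -0.2, 0.0]
width: 0.0278
finger_force: 30.0
[0.47193594 0.03972318 0.16749368]
```

View pics/ov2.png

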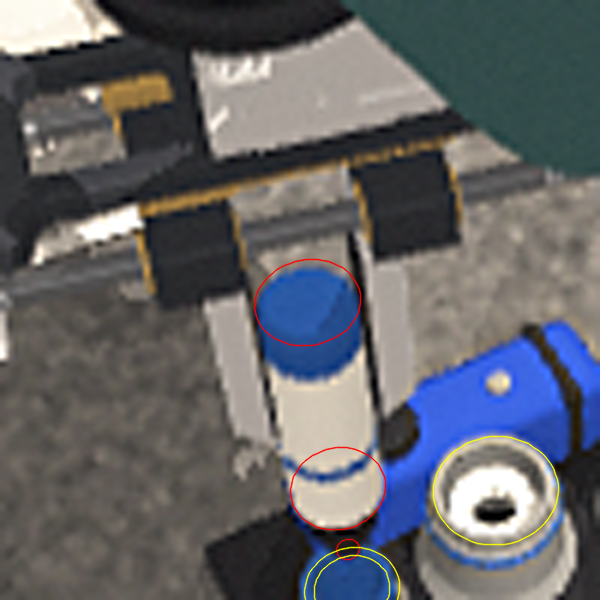

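Marker and cap outlines line up within about 1 mm (rim at (350,590), nose right above it). Next, going down into the cap.

```bash
python3 -m handwheel '[[-0.004,0.002,0.05,0,0,0],[-0.004,0.002,0.1,0,0,0],[-0.004,0.002,0.15,0,0,0],[-0.004,0.002,0.2,0,0,0],[-0.004,0.002,0.2,0,0,0],[-0.004,0.002,0.2,0,0,0]]'
python3 -m handwheel '[[0,0,0.02,0,0,0],[0,0,0.04,0,0,0],[0,0,0.06,0,0,0],[0,0,0.06,0,0,0],[0,0,0.06,0,0,0]]'
python3 -m handwheel '[[0,0,0.01,0,0,0],[0,0,0.02,0,0,0],[0,0,0.02,0,0,0]]'
```

```text
time: 11.25
tool_pos: [0.4723, 0.0402, 0.1268]
ee_rot: [-3.141, -0.002, 2.675]
wrist_force: [0.9, 0.3, 0.1]
width: 0.0277
finger_force: 30.0
time: 11.67
tool_pos: [0.473, 0.0402, 0.1159]
ee_rot: [-3.142, -0.0, 2.675]
wrist_force: [0.2, -0.7, 0.6]
width: 0.0275
finger_force: 30.0
time: 11.92
tool_pos: [0.4735, 0.0401, 0.1123]
ee_rot: [3.141, 0.001, 2.675]
wrist_force: [-0.1, 0.1, 1.1]
width: 0.0275
finger_force: 30.0
```

Smooth entry into the cap with no side force; now the lugs.

```bash
python3 -m handwheel '[[0,0,0.01,0,0,0],[0,0,0.02,0,0,0],[0,0,0.02,0,0,0]]'
python3 -m handwheel '[[0,0,0.01,0,0,0],[0,0,0.015,0,0,0],[0,0,0.015,0,0,0]]'
python3 -m handwheel '[[0,0,0.01,0,0,0],[0,0,0.01,0,0,0]]'
python3 -m handwheel '[[0,0,0.01,0,0,0],[0,0,0.01,0,0,0]]'
```

```text
time: 12.17
tool_pos: [0.4729, 0.0403, 0.1078]
ee_rot: [-3.142, -0.001, 2.675]
wrist_force: [-0.1, -0.3, -1.0]
width: 0.0278
finger_force: 30.0
time: 12.42
tool_pos: [0.4728, 0.0403, 0.1054]
ee_rot: [3.142, -0.001, 2.675]
wrist_force: [-1.1, 0.2, 4.3]
width: 0.0275
finger_force: 30.0
time: 12.58
tool_pos: [0.4732, 0.0403, 0.1053]
ee_rot: [3.141, 0.001, 2.675]
wrist_force: [-4.5, 0.2, 10.9]
width: 0.0276
finger_force: 30.0
time: 12.75
tool_pos: [0.4738, 0.0402, 0.1051]
ee_rot: [3.141, 0.003, 2.675]
wrist_force: [-4.8, -0.7, 17.8]
width: 0.0277
finger_force: 30.0
```

```bash
python3 -m handwheel '[[0.004,-0.002,0.005,0,0,0],[0.004,-0.002,0.01,0,0,0],[0.004,-0.002,0.01,0,0,0],[0.004,-0.002,0.01,0,0,0],[0.004,-0.002,0.01,0,0,0],[0.004,-0.002,0.01,0,0,0]]'
python3 -m handwheel '[[0,0,0.005,0,0,0],[0,0,0.005,0,0,0],[0,0,0.005,0,0,0],[0,0,0.005,0,0,0]]'
```

```text
time: 13.25
tool_pos: [0.4739, 0.0401, 0.1049]
ee_rot: [3.139, 0.006, 2.675]
wrist_force: [-5.3, -0.2, 22.7]
width: 0.0278
finger_force: 30.0
time: 13.58
tool_pos: [0.4745, 0.0398, 0.1046]
ee_rot: [3.139, 0.007, 2.675]
wrist_force: [-5.5, -0.1, 25.4]
width: 0.0275
finger_force: 30.0
```

```bash
python3 -m handwheel '[[0,0,-0.03,0,0,0],[0,0,-0.07,0,0,0],[0,0,-0.13,0,0,0],[0,0,-0.2,0,0,0],[0,0,-0.3,0,0,0],[0,0,-0.4,0,0,0],[0,0,-0.5,0,0,0],[0,0,-0.6,0,0,0],[0,0,-0.6,0,0,0],[0,0,-0.6,0,0,0]]'
python3 -m handwheel '[[0,0,0,0,0,0],[0,0,0,0,0,0],[0,0,0,0,0,0],[0,0,0,0,0,0]]'
python3 - <<'E'
from bench import viewer
import cv2
a=viewer.snapshot("scene")[:,:,::-1]; cv2.imwrite("pics/s4.png",a); cv2.imwrite("pics/s4c.png",cv2.resize(a[150:330,190:390],None,fx=3.3,fy=3.3,interpolation=cv2.INTER_CUBIC))
E
```

```text
time: 14.42
tool_pos: [0.4725, 0.0403, 0.2185]
ee_rot: [3.141, 0.001, 2.675]
wrist_force: [-0.0, -0.6, -1.5]
width: 0.0279
finger_force: 30.0
time: 14.75
tool_pos: [0.4716, 0.0402, 0.2167]
ee_rot: [-3.141, -0.002, 2.675]
wrist_force: [0.3, -0.5, -0.2]
width: 0.0277
finger_force: 30.0
```

View pics/s4c.png

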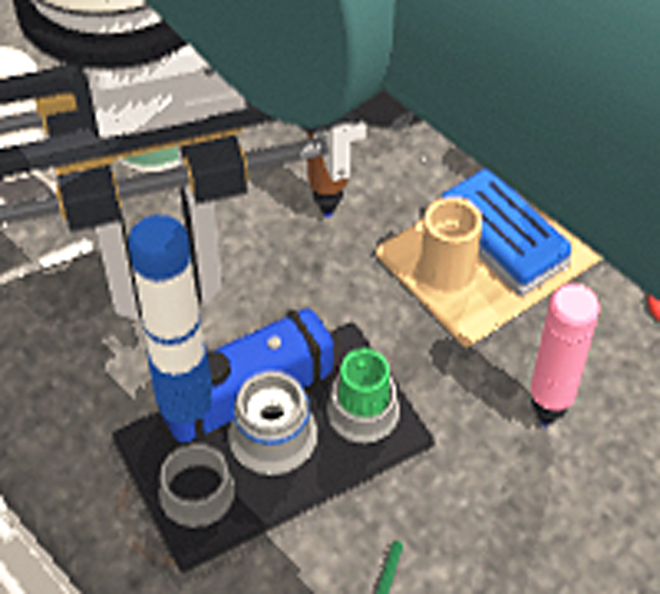

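The blue cap is on the marker, seated at (185,385), and its socket at (197,485) is empty; the green cap and the tower have not moved. I'll lift a little more and hand in.

```bash
python3 -m handwheel '[[0,0,-0.05,0,0,0],[0,0,-0.12,0,0,0],[0,0,-0.2,0,0,0],[0,0,-0.2,0,0,0],[0,0,-0.2,0,0,0],[0,0,-0.2,0,0,0],[0,0,-0.2,0,0,0],[0,0,-0.2,0,0,0]]'
python3 -c "
from bench import robot
print(robot.close_job())"
```

```text
time: 15.47
tool_pos: [0.4717, 0.0402, 0.257]
ee_rot: [-3.141, -0.002, 2.675]
wrist_force: [0.4, -0.6, -1.4]
width: 0.0278
finger_force: 30.0
the job is handed in; nothing more can be done
None
```

I refilled the blue marker (held down on the valve stop for about 1.7 s), pressed it home into the blue cap at about 25 N, and handed the job in at 15.5 s with the capped marker held upright about 0.1 m above the station; nothing else was moved.

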